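Push the cutting board home in its holder and snap the lever clamp over

ROBOT

A 6-joint arm with a two-finger parallel gripper is mounted at the origin on a cart in front of the work surface, level with it; the furniture and walls round the work are solid. World frame = base frame: x ahead of the robot, y to its left, z up, the work surface at z = 0. Lengths are in m, angles in degrees, forces in N, time in s.
With the tool pointing down it reaches from about 0.3 to 0.75 m from the base axis. Payload 8.5 kg.
Tool frame: the origin (TCP) lies at the very end of the fingers, on their centre line; the grasp point (between the pads) lies 19 mm behind it (env.tcp_to_grasp is the distance from the TCP to the grasp point, in m); z points along the fingers, y is the line along which they close (so a half turn about z gives the same grasp; the last joint's range is limited). The gripper opens to 85 mm and grips with 20 to 120 N. Pads are 22 mm wide; open, the fingers measure 114 mm over their backs; the gripper's body (76 mm by 85 mm) begins 54 mm behind the grasp point. The pads swing forward as they close: fully open they stand 13 mm farther back than shut.
Start: joints at [-86.19, 21.807, 74.336, -0, 83.858, -12.336], TCP at [0.153, -0.528, 0.231] pointing down, gripper open.
Joint ranges: [-178.18, 178.18], [-50.72, 133.34], [12.68, 142.11], [-81.47, 261.47], [9.98, 163.14], [-165.26, 165.26]. Speed limits (degrees/s): [136.94, 136.94, 180, 180, 180, 180].

INTERFACE

Orientations are given as a 3x3 rotation matrix whose columns are the frame's x, y, z axes.
In Python, from rig import status, get_image, env gives the robot as it stands.
- The arm moves only by the shell command python3 -m handwheel 'ROWS' [FORCE]. ROWS is text: rows parted by semicolons, each of 7 numbers parted by spaces: the shift along the world's x, y, z in cm, then the turn, a rotation vector about the world's x, y, z in degrees, then the opening, from 0 (shut) to 1 (fully open). In form: dx dy dz wx wy wz gripper; .... A call has 1 to 8 rows; each row is the pose to reach, as a shift and turn from the pose commanded when the call began; what a row does not reach only later rows make up. A row lasts 1/12 s, in which the tool goes at most 41.7 mm and 7.16 degrees, less where a joint would pass 70% of its speed; a pose out of reach is approached as far as the arm can. A call with a gripper value outside its range is refused whole. The fingers move at their own pace and stop on an object; FORCE is the grip in N (left out, the last holds). Time passes only in rows, so rows that repeat a pose let the fingers close. It gives the time, the measured TCP pose, the force, the opening and the grip force at its end, in the units of the state.
- status.observe(): the state, without advancing time (a new reading comes with each control period).
- get_image(name): name is "scene" or "top"; returns a dict with "color" (384x512x3 uint8, red, green, blue), "vertical_fov" (degrees; the focal length in pixels is half the picture's height over the tangent of half this angle, whatever the lens; pixels are square), "cx", "cy" (the principal point, pixels), "xyz" and "orientation" of the camera in the world. Camera axes: x right, y down, z forward; pixel columns grow to the right and rows downward; lengths in m; the calibration is good to about 2 mm. A picture is of the moment at which its call begins. There is no depth.
- env.close_job(): hands the job in; it is judged then, once.
The state is a dict: "time_s": time; "q": joint angles; "qvel": joint speeds; "joint_efforts": joint torques, N m; "position": TCP position; "tool_rot": TCP orientation; "ft_force": force on the tool from outside, world axes, zero at the start; "wrist_torque": the same for the moment, N m; "grip_width": finger opening in m; "gripper_force": force on a finger pad.
Only numpy, scipy, OpenCV 4.12 (cv2) and the standard library are available. Lean on these libraries where they do the work, as an engineer would, in place of code of your own. Each camera call takes 0.05 s, during which the arm holds its last target. There are 200 camera calls.

TASK

The cutting board has been left partly drawn out of its metal clamping holder. With the fingertips only, push the board along the rails until its end is right up against the end stop, and after that push the clamp's black-gripped lever over past its middle, towards the board, so that it snaps down and its rubber foot holds the board. Nothing is to be picked up: the board stays flat in the holder, the garlic bulb stays standing on the board, and the other things around are left where they are.

Things in the scene. Friction and masses are not known exactly. Their poses are not given: they have to be found in the camera images.
- holder: low aluminium cutting-board holder fixed to the worktop; x width 135 mm, y length from -85 to +165 mm, origin on the worktop, z up, +y roughly to the robot's left. The board slides on its floor, 8 mm high, between two rails along y (inner faces x = +-59.5 mm, tops 24 mm high). The -y end is open; the end stop and, behind it, the clamp lever are at the +y end.
- stop_face (a point): middle of the end stop's face that meets the board, at holder y = +100 mm; axes as the holder's. The stop is a crossbar 12 mm thick, its top 30 mm above the worktop.
- board: light wooden cutting board, 110 (x) x 200 (y) x 18 mm, 0.2 to 0.45 kg, loose, flat in the holder with 4.5 mm of play at either side; origin at the centre of its underside, axes as the holder's. It starts 35 to 65 mm short of the stop. Home, its origin is at holder y = 0, z = 8 mm, and its top 26 mm above the worktop.
- board_end (a point): middle of the board's near (-y) end face, where it is pushed; 17 mm above the worktop; axes as the board's. It overhangs the holder's open end, and still does by 15 mm when the board is home, so fingertips can reach down beside it to the worktop.
- hinge (a point): centre of the lever's hinge axis (parallel to holder x), at holder y = +125 mm, 50 mm above the worktop, in a steel bracket 40 mm wide and 62 mm high behind the end stop
- clamp_lever (a joint): clamp lever angle, rad. 0 = open: handle leans 0.68 from vertical to the holder's +y, rubber foot raised. It grows as the handle swings up and over to -y, over the board. A spring drives it away from the middle (0.66): below, it springs back to 0; beyond, it snaps over. It stops at about 1.28 with the foot on the home board (1.42 with no board there). 4 to 6 N at the grip moves it.
- lever_tip (a point): centre of the free end of the lever's black grip, 87 mm from the hinge axis. The grip is a rounded bar 28 mm wide (holder x), 14 mm thick, 55 mm long, on a steel rod. Open, this point is at holder y = +180, z = 118 mm; clamped at y = +76, z = 122 mm, and the foot (18 mm wide) stands at y = +75 mm. The grip's +y side is free to reach from above.
- garlic: white garlic bulb about 53 mm across and 52 mm tall, 28 g, standing loose on the board in the half away from the lever; origin at the centre of its underside
- lemon: yellow lemon, 83 x 58 x 58 mm, loose bystander right of the work; origin at its underside
- mug: white mug with blue dots, 92 x 127 x 93 mm, loose bystander right of the work; origin at its underside
- spice_jar: glass spice jar with green lid, 46 mm wide and 106 mm tall, loose bystander behind the work; origin at its underside
- tin: food tin, 75 mm wide and 58 mm tall, loose bystander behind the work; origin at its underside
- timer: dome-shaped kitchen timer, 60 mm wide and 58 mm tall, loose bystander on the white cooker lid at the left; origin at its underside
Not all that is in view belongs to the job. What is shaped like the garlic but blue, green or yellow is not meant.

How it is judged:
By the outcome, as a careful person would: the job done as asked, in the order asked, and still so for the second after the job is handed in, with the robot touching nothing.
It also fails if it takes over 45 s, if anything falls off the work surface, if the arm or the gripper's body presses on something with over 40 N, if the wrist force passes 120 N, or if a joint passes its speed limit or range.

## Working session

There is one attempt and no reset: what is moved stays moved. The work goes in short steps, Python scripts to look and compute and a shell command to move; the robot and the scene stay as the last step left them, time stands still between calls to the robot, and variables do not carry over. Pictures are saved under pics/ and viewed, at most 10 in all, crops included, and the job is handed in when it is done.

```bash
mkdir -p pics; ls; python3 - <<'E'
from rig import status,get_image,env
import cv2,pickle
for n in("scene","top"):
    d=get_image(n);pickle.dump(d,open(f"{n}.pkl","wb"));cv2.imwrite(f"pics/{n}0.png",cv2.resize(d["color"][:,:,::-1],(800,600),interpolation=cv2.INTER_CUBIC))
    print(n,d["vertical_fov"],d["cx"],d["cy"],d["xyz"],d["orientation"])
s=status.observe();print(s["position"],s["tool_rot"],s["time_s"])
E
```

```text
pics
scene 53.91290621058172 255.20980352466964 194.73240156343948 [0.02537343 0.67351567 0.89412422] [[-0.84056664 -0.35930195  0.40540084]
 [-0.54135518  0.53015224 -0.65258959]
 [ 0.01955255 -0.76801088 -0.64013825]]
top 42.25710641402987 256.3987846376041 192.81311261577503 [-0.0657644  -0.43552814  1.73175235] [[ 0.44444311 -0.83080363  0.33501589]
 [-0.89577282 -0.41544725  0.1580969 ]
 [ 0.00783395 -0.37036321 -0.92885398]]
[ 0.15292175 -0.52804315  0.23079696] [[ 9.60556976e-01  2.78083239e-01 -8.80271139e-05]
 [ 2.78083122e-01 -9.60556171e-01  1.27296524e-03]
 [ 2.69435308e-04 -1.24723449e-03 -9.99999186e-01]] 0.1
```

View pics/scene0.png

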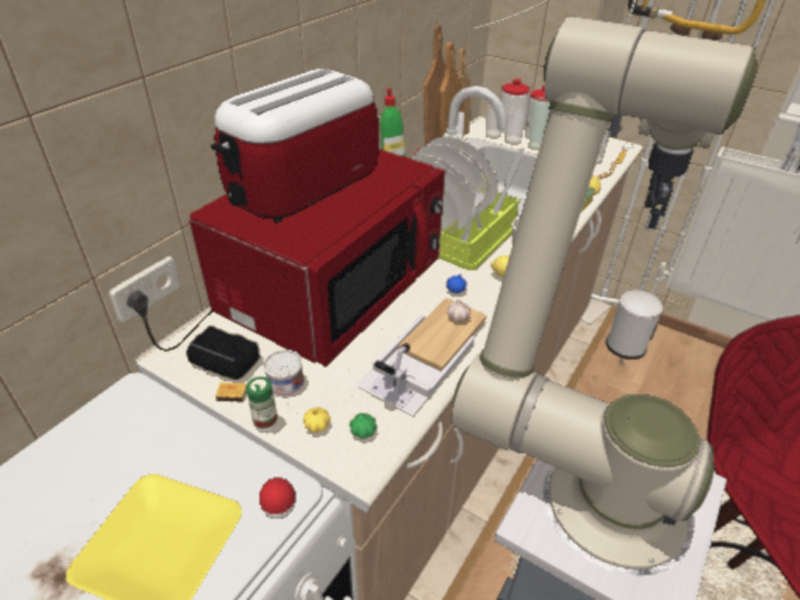

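View pics/top0.png

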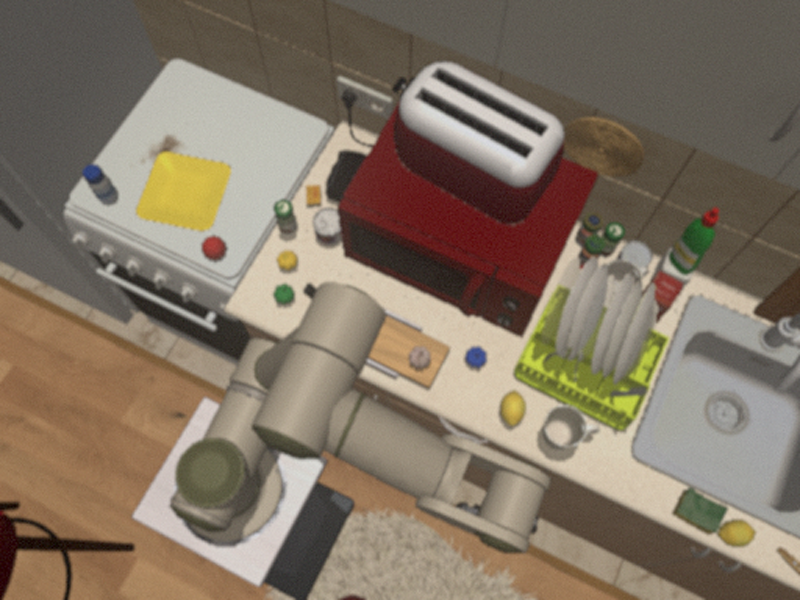

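```bash
python3 - <<'E'
import cv2,pickle
for n,(c0,c1,r0,r1) in dict(scene=(225,325,185,270),top=(185,315,172,256)).items():
    im=pickle.load(open(f"{n}.pkl","rb"))["color"][r0:r1,c0:c1,::-1]
    k=7 if n=="scene" else 6
    im=cv2.resize(im,None,fx=k,fy=k,interpolation=cv2.INTER_CUBIC)
    for i in range(c0-c0%10+10,c1,10): cv2.putText(im,str(i),(int((i-c0+.5)*k)-10,10),0,.35,(255,0,255));cv2.line(im,(int((i-c0+.5)*k),12),(int((i-c0+.5)*k),20),(255,0,255))
    for i in range(r0-r0%10+10,r1,10): cv2.putText(im,str(i),(0,int((i-r0+.5)*k)+4),0,.35,(255,0,255));cv2.line(im,(24,int((i-r0+.5)*k)),(32,int((i-r0+.5)*k)),(255,0,255))
    cv2.imwrite(f"pics/{n}c.png",im)
E
```

```text
(no output)
```

View pics/scenec.png

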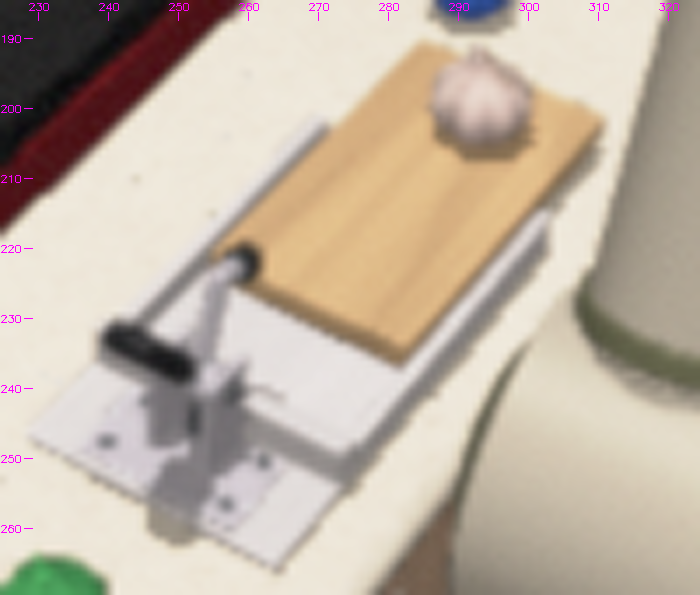

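View pics/topc.png

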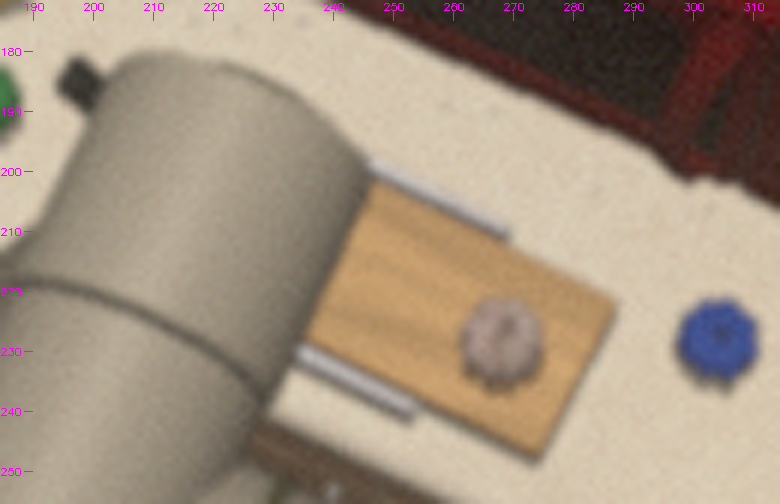

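```bash
cat > h.py <<'E'
import numpy as np,pickle
from scipy.optimize import least_squares
def proj(d,P):
    f=192/np.tan(np.radians(d["vertical_fov"]/2));c=(np.asarray(P)-d["xyz"])@np.asarray(d["orientation"])
    return np.array([d["cx"],d["cy"]])+f*c[...,:2]/c[...,2:]
def ray(d,uv,z):
    f=192/np.tan(np.radians(d["vertical_fov"]/2));v=np.asarray(d["orientation"])@[(uv[0]-d["cx"])/f,(uv[1]-d["cy"])/f,1]
    return d["xyz"]+v*(z-d["xyz"][2])/v[2]
E
python3 - <<'E'
from h import *
S=pickle.load(open("scene.pkl","rb"));T=pickle.load(open("top.pkl","rb"))
H=[(S,(67.5,165,6),(228.5,246.6)),(S,(-67.5,165,6),(264.2,265.9)),(S,(63.5,-85,24),(270.7,202.2)),(S,(-63.5,-85,24),(301.7,214.9)),(T,(63.5,-85,24),(269.2,210.2)),(T,(-63.5,-85,24),(253.2,240.3)),(S,(0,180,118),(245,232.5))]
B=[(S,(55,-100,26),(285.2,190.5)),(S,(-55,-100,26),(310.9,201.6)),(S,(-55,100,26),(282.1,234.5)),(T,(55,-100,26),(287.3,221.8)),(T,(-55,-100,26),(274.5,247.8))]
R=lambda a:np.array([[np.cos(a),-np.sin(a)],[np.sin(a),np.cos(a)]])
def w(p,P): P=np.array(P,float)/1e3;return np.r_[p[:2]+R(p[2])@P[:2],P[2]]
def res(p):
    b=np.r_[p[:2]+R(p[2])@p[3:5],p[5]]
    return np.r_[[proj(d,w(p,P))-u for d,P,u in H],[proj(d,w(b,P))-u for d,P,u in B]]
r=least_squares(lambda p:res(p).ravel(),[.45,0.05,0,0,-.05,0],loss="soft_l1")
p=r.x;print(p,np.degrees(p[[2,5]]));print(res(p).round(1))
b=np.r_[p[:2]+R(p[2])@p[3:5],p[5]]
print("board_end",w(b,(0,-100,17)),"home end",w(p,(0,-100,17)),"tip",w(p,(0,180,118)),"clamped",w(p,(0,76,122)),"hinge",w(p,(0,125,50)))
print("garlic",ray(T,(268.2,228.7),.05),ray(S,(292.8,203),.035)); print("blue",ray(T,(304,228),.03))
np.save("p.npy",p)
E
```

```text
[ 4.48796661e-01 -1.32122259e-01 -1.38925780e-02 -1.30837488e-05
 -6.21217318e-02 -3.00116898e-02] [-0.79598609 -1.71954316]
[[-0.2  0.5]
 [ 0.3  0.3]
 [ 0.7 -1.5]
 [ 1.5 -0.3]
 [ 0.4 -0.2]
 [ 0.4 -0.5]
 [-1.9  1.2]
 [-0.2 -0.6]
 [ 0.8 -0.2]
 [ 0.1  0.1]
 [ 0.3 -0.3]
 [-0.9 -0.3]]
board_end [ 0.44491986 -0.29419278  0.017     ] home end [ 0.44740745 -0.23211261  0.017     ] tip [0.45129725 0.04786037 0.118     ] clamped [ 0.44985246 -0.05612959  0.122     ] hinge [ 0.45053318 -0.00713432  0.05      ]
garlic [ 0.43689165 -0.24751437  0.05      ] [ 0.43700989 -0.23790479  0.035     ]
blue [ 0.50264102 -0.35911377  0.03      ]
```

```bash
python3 -m handwheel '4 2.7 -1 1 0 -3 0; 8 5.3 -2 2 0 -6 0; 12 8 -3 3 0 -9 0; 16 10.6 -4 4 0 -12 0; 20 13.3 -5 6 0 -15 0; 24 16 -6 8 0 -17 0; 27 18 -7 8 0 -17 0; 29 19.3 -8 8 0 -17 0' 40; python3 -c "
from rig import status;s=status.observe();print(s['tool_rot'],s['ft_force'])"
```

```text
time_s: 0.77
position: [0.425, -0.347, 0.158]
tool_rot: [[1.0, -0.015, 0.021], [-0.017, -0.99, 0.137], [0.019, -0.137, -0.99]]
ft_force: [0.3, -0.4, -0.4]
grip_width: 0.0001
gripper_force: 0.0
[[ 0.99967875 -0.01455547  0.02074938]
 [-0.01726645 -0.99040429  0.13711749]
 [ 0.01855447 -0.13743171 -0.99033745]] [ 0.25099084 -0.40172001 -0.37145694]
```

```bash
python3 -m handwheel '0 0 -2 0 0 0 0; 0 0 -5 0 0 0 0; 0 0 -8 0 0 0 0; 0 0 -11 0 0 0 0; 0 0 -12.5 0 0 0 0; 0 0 -13.5 0 0 0 0; 0 0 -13.8 0 0 0 0; 0 0 -13.8 0 0 0 0'; python3 - <<'E'
from rig import get_image
import cv2
im=get_image("scene")["color"][170:280,215:345,::-1]
cv2.imwrite("pics/s1.png",cv2.resize(im,None,fx=5,fy=5,interpolation=cv2.INTER_CUBIC))
E
```

```text
time_s: 1.43
position: [0.4235, -0.3482, 0.0203]
tool_rot: [[1.0, -0.014, 0.02], [-0.017, -0.99, 0.138], [0.018, -0.138, -0.99]]
ft_force: [-0.3, 0.0, 0.3]
grip_width: 0.0001
gripper_force: 0.0
```

View pics/s1.png

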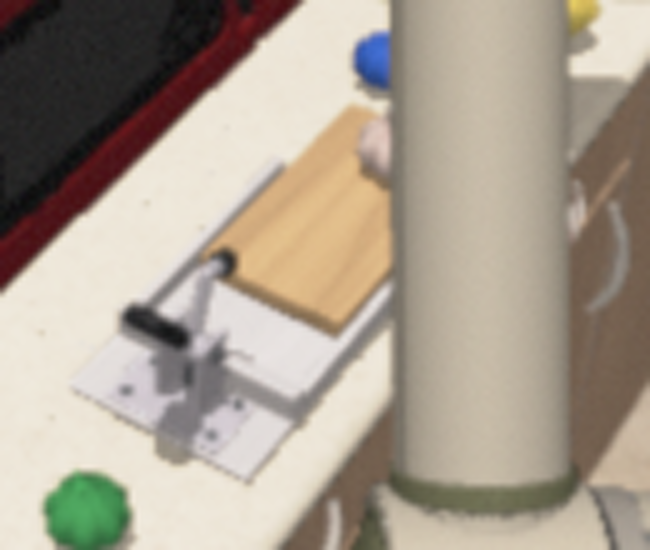

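```bash
python3 -m handwheel '1 0 -0.4 0 0 0 0; 2 0 -0.8 0 0 0 0; 2 0.8 -0.8 0 0 0 0; 2 1.6 -0.8 0 0 0 0; 2 2.2 -0.8 0 0 0 0; 2 2.6 -0.8 0 0 0 0; 2 2.9 -0.8 0 0 0 0; 2 3.2 -0.8 0 0 0 0'
python3 -m handwheel '0 .3 0 0 0 0 0; 0 .6 0 0 0 0 0; 0 .9 0 0 0 0 0; 0 1.2 0 0 0 0 0; 0 1.5 0 0 0 0 0;0 1.8 0 0 0 0 0; 0 2.1 0 0 0 0 0; 0 2.4 0 0 0 0 0'
```

```text
time_s: 2.15
position: [0.4435, -0.3158, 0.0127]
tool_rot: [[1.0, -0.014, 0.021], [-0.017, -0.99, 0.137], [0.019, -0.137, -0.99]]
ft_force: [-0.8, -0.3, -1.0]
grip_width: 0.0002
gripper_force: 0.0
time_s: 2.82
position: [0.4436, -0.2921, 0.0125]
tool_rot: [[1.0, -0.014, 0.021], [-0.017, -0.99, 0.137], [0.019, -0.137, -0.99]]
ft_force: [0.6, -2.4, 0.6]
grip_width: -0.0
gripper_force: 1.2
```

```bash
python3 -m handwheel '0 .35 0 0 0 0 0; 0 .7 0 0 0 0 0; 0 1.05 0 0 0 0 0; 0 1.4 0 0 0 0 0; 0 1.75 0 0 0 0 0;0 2.1 0 0 0 0 0; .1 2.45 0 0 0 0 0; .1 2.8 0 0 0 0 0'
python3 -m handwheel '0 .2 0 0 0 0 0; 0 .4 0 0 0 0 0; 0 .6 0 0 0 0 0; 0 .8 0 0 0 0 0'
```

```text
time_s: 3.48
position: [0.4447, -0.2638, 0.0125]
tool_rot: [[1.0, -0.014, 0.021], [-0.017, -0.99, 0.137], [0.019, -0.137, -0.99]]
ft_force: [-0.1, -2.9, -0.3]
grip_width: 0.0003
gripper_force: 1.3
time_s: 3.82
position: [0.4446, -0.256, 0.0125]
tool_rot: [[1.0, -0.014, 0.021], [-0.017, -0.99, 0.137], [0.018, -0.137, -0.99]]
ft_force: [-0.4, -1.6, -0.3]
grip_width: -0.0004
gripper_force: 1.4
```

```bash
python3 -m handwheel '0 .15 0 0 0 0 0; 0 .3 0 0 0 0 0; 0 .45 0 0 0 0 0'
```

```text
time_s: 4.07
position: [0.4446, -0.2515, 0.0125]
tool_rot: [[1.0, -0.014, 0.021], [-0.017, -0.99, 0.137], [0.018, -0.137, -0.99]]
ft_force: [0.1, -2.4, 0.6]
grip_width: -0.0001
gripper_force: 1.4
```

```bash
for i in 1; do python3 -m handwheel '0 .1 0 0 0 0 0; 0 .2 0 0 0 0 0; 0 .3 0 0 0 0 0' | grep -E 'pos|ft'; python3 -m handwheel '0 .1 0 0 0 0 0; 0 .2 0 0 0 0 0' | grep -E 'pos|ft'; done
```

```text
position: [0.4446, -0.2486, 0.0125]
ft_force: [-1.9, -2.7, 0.3]
position: [0.4446, -0.2466, 0.0125]
ft_force: [-1.3, -3.0, 0.1]
```

```bash
python3 -m handwheel '0 .1 0 0 0 0 0; 0 .2 0 0 0 0 0' | grep -E 'pos|ft'; python3 -m handwheel '0 .1 0 0 0 0 0; 0 .1 0 0 0 0 0' | grep -E 'pos|ft'
```

```text
position: [0.4446, -0.2446, 0.0125]
ft_force: [0.3, -2.7, -0.3]
position: [0.4447, -0.2439, 0.0125]
ft_force: [1.0, -3.8, -0.2]
```

```bash
python3 -m handwheel '0 .1 0 0 0 0 0; 0 .1 0 0 0 0 0' | grep -E 'pos|ft';python3 -m handwheel '0 .1 0 0 0 0 0; 0 .1 0 0 0 0 0' | grep -E 'pos|ft'
```

```text
position: [0.4452, -0.2436, 0.0126]
ft_force: [1.0, -6.9, -1.7]
position: [0.4456, -0.2434, 0.0128]
ft_force: [2.2, -8.9, -1.5]
```

```bash
python3 -m handwheel '0 .1 0 0 0 0 0; 0 .2 0 0 0 0 0; 0 .2 0 0 0 0 0' | grep -E 'pos|ft'; python3 -m handwheel '0 -.5 0 0 0 0 0; 0 -1.5 0 0 0 0 0; 0 -3 0 0 0 0 0; 0 -4.5 1 0 0 0 0; 0 -5 4 0 0 0 0; 0 -5 8 0 0 0 0; 0 -5 12 0 0 0 0; 0 -5 16 0 0 0 0'
```

```text
position: [0.4465, -0.2431, 0.0132]
ft_force: [3.0, -14.2, -2.6]
time_s: 6.07
position: [0.4439, -0.29, 0.1741]
tool_rot: [[1.0, -0.015, 0.019], [-0.017, -0.99, 0.139], [0.017, -0.139, -0.99]]
ft_force: [-1.1, -0.4, 0.7]
grip_width: 0.0003
gripper_force: 0.0
```

```bash
python3 -m handwheel '0 0 3 -1 0 0 0; 0 3 6 -2 0 0 0; .1 7 7 -4 0 0 0; .2 11 7 -6 0 0 0; .3 15 7 -8 0 0 0; .4 19 7 -8 0 0 0; .5 23 7 -8 0 0 0; .6 27 7 -8 0 0 0'|grep pos;  python3 -m handwheel '.1 4 0 0 0 0 0; .2 8 0 0 0 0 0; .2 11 0 0 0 0 0; .2 12 0 0 0 0 0; .2 12 0 0 0 0 0'
python3 - <<'E'
from rig import get_image
from h import *
import cv2
d=get_image("scene");im=d["color"][170:280,215:345,::-1]
cv2.imwrite("pics/s2.png",cv2.resize(im,None,fx=6,fy=5.4,interpolation=cv2.INTER_CUBIC)[:600,:800])
cv2.imwrite("pics/t2.png",cv2.resize(get_image("top")["color"][150:256,150:315,::-1],None,fx=4.8,fy=4.8,interpolation=cv2.INTER_CUBIC))
print(ray(d,(232,272),.03))
E
```

```text
position: [0.4501, -0.0182, 0.2426]
time_s: 7.15
position: [0.4524, 0.1018, 0.2424]
tool_rot: [[1.0, -0.011, 0.019], [-0.011, -1.0, -0.002], [0.019, 0.001, -1.0]]
ft_force: [-0.5, -0.8, 0.2]
grip_width: 0.0001
gripper_force: 0.0
[0.44042125 0.1207495  0.03      ]
```

View pics/s2.png

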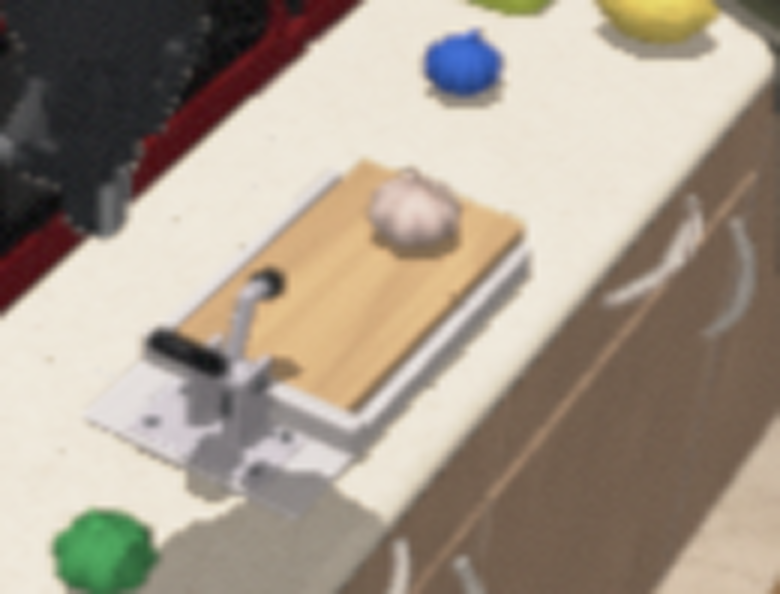

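View pics/t2.png

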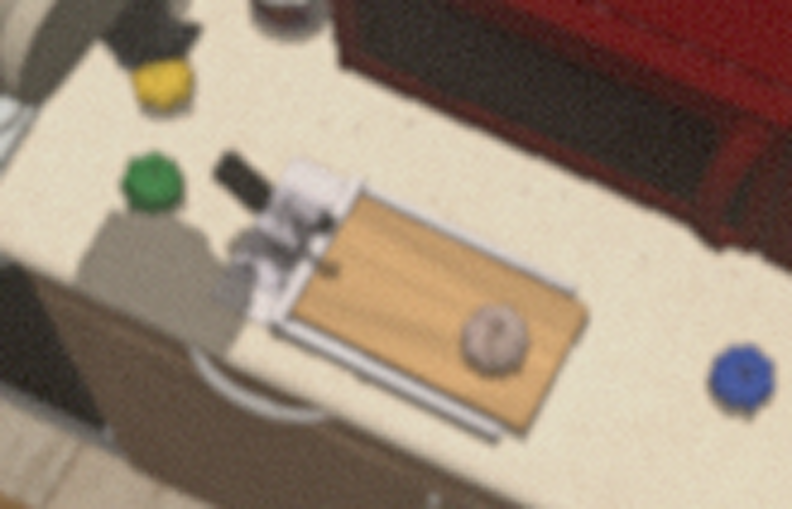

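```bash
python3 - <<'E'
from h import *
T=pickle.load(open("top.pkl","rb"));S=pickle.load(open("scene.pkl","rb"))
print(ray(T,(197.5,183),.118),ray(S,(215+185/6,170+352/5.4),.105))
E
python3 -m handwheel '0 0 -3 0 0 0 0; 0 0 -6 0 0 0 0; 0 0 -9 0 0 0 0; 0 0 -12 0 0 0 0; 0 0 -14 0 0 0 0; 0 0 -14.8 0 0 0 0; 0 0 -14.8 0 0 0 0'
```

```text
[0.45684379 0.0411672  0.118     ] [0.44866526 0.03784531 0.105     ]
time_s: 7.83
position: [0.4522, 0.0991, 0.0932]
tool_rot: [[1.0, -0.016, 0.017], [-0.016, -1.0, -0.002], [0.017, 0.002, -1.0]]
ft_force: [1.0, 0.3, -0.3]
grip_width: 0.0003
gripper_force: 0.0
```

```bash
python3 -m handwheel '0 -.8 0 0 0 0 0; 0 -1.6 0 0 0 0 0; 0 -2.4 0 0 0 0 0; 0 -3.1 0 0 0 0 0; 0 -3.7 0 0 0 0 0; 0 -4.3 0 0 0 0 0; 0 -4.9 0 0 0 0 0; 0 -5.5 0 0 0 0 0'|grep -E 'pos|ft';python3 -m handwheel '0 -.6 0 0 0 0 0; 0 -1.2 0 0 0 0 0; 0 -1.8 0 0 0 0 0; 0 -2.4 0 0 0 0 0'|grep -E 'pos|ft'
```

```text
position: [0.4531, 0.0452, 0.0955]
ft_force: [0.2, 3.7, 3.1]
position: [0.4534, 0.0212, 0.0977]
ft_force: [-13.1, 8.2, 51.6]
```

```bash
python3 - <<'E'
from rig import get_image,status
import cv2
s=status.observe();print(s["ft_force"],s["wrist_torque"])
d=get_image("scene");im=d["color"][180:280,205:305,::-1]
a=cv2.resize(im,None,fx=4,fy=5,interpolation=cv2.INTER_CUBIC)
im=get_image("top")["color"][140:240,170:270,::-1]
b=cv2.resize(im,None,fx=4,fy=5,interpolation=cv2.INTER_CUBIC)
cv2.imwrite("pics/s3.png",cv2.hconcat([a,b]))
E
```

```text
[-13.05684037   8.18129031  51.55171793] [ 0.56899988  1.72316747 -0.16610517]
```

View pics/s3.png

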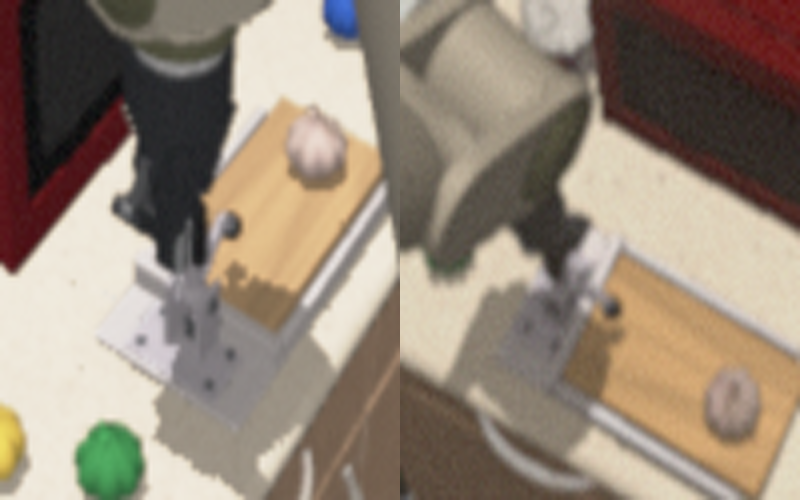

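```bash
python3 -m handwheel '0 .5 .4 0 0 0 0; 0 1.2 .8 0 0 0 0; 0 2 1 0 0 0 0; 0 3 1 0 0 0 0; 0 4.5 1 0 0 0 0; 0 6 1 0 0 0 0; 0 8 2 0 0 0 0; 0 8 5 0 0 0 0'; python3 -c "
from rig import status;print(status.observe()['q'])"
```

```text
time_s: 9.6
position: [0.4503, 0.1041, 0.1417]
tool_rot: [[1.0, -0.012, 0.012], [-0.012, -1.0, -0.001], [0.012, 0.001, -1.0]]
ft_force: [-0.2, -0.6, -0.0]
grip_width: 0.0002
gripper_force: 0.0
[-1.68305137e+00  1.83149337e+01  9.65154907e+01 -5.66370864e-02
  6.44657382e+01  8.90109761e+01]
```

```bash
python3 -m handwheel '0 0 0 0 0 7 0; 0 0 0 0 0 14 0; 0 0 0 0 0 21 0; 0 0 0 0 0 28 0; 0 0 0 0 0 35 0; 0 0 0 0 0 42 0; 0 0 0 0 0 49 0; 0 0 0 0 0 56 0' |grep pos
python3 -m handwheel '0 0 0 0 0 7 0; 0 0 0 0 0 14 0; 0 0 0 0 0 21 0; 0 0 -1 0 0 28 0; 0 0 -2.5 0 0 34 0; 0 0 -3.7 0 0 34 0; 0 0 -3.7 0 0 34 0'
```

```text
position: [0.4523, 0.1019, 0.144]
time_s: 10.85
position: [0.4513, 0.1019, 0.1053]
tool_rot: [[0.013, 1.0, -0.003], [1.0, -0.013, 0.021], [0.02, -0.003, -1.0]]
ft_force: [-0.9, 0.0, -1.1]
grip_width: 0.0003
gripper_force: 0.0
```

```bash
python3 -m handwheel '0 -1 0 0 0 0 0; 0 -2 0 0 0 0 0; 0 -3 0 0 0 0 0; 0 -3.6 0 0 0 0 0; 0 -4.1 .2 0 0 0 0; 0 -4.6 .4 0 0 0 0; 0 -5.1 .6 0 0 0 0; 0 -5.6 .8 0 0 0 0'|grep -E 'pos|ft';python3 -m handwheel '0 -.5 .2 0 0 0 0; 0 -1 .3 0 0 0 0; 0 -1.5 .3 0 0 0 0'|grep -E 'pos|ft'
```

```text
position: [0.453, 0.0454, 0.1166]
ft_force: [0.5, 5.7, 5.0]
position: [0.4527, 0.0297, 0.119]
ft_force: [0.2, 1.7, 0.9]
```

```bash
python3 -m handwheel '0 -.5 0 0 0 0 0; 0 -1 0 0 0 0 0; 0 -1.5 0 0 0 0 0'|grep -E 'pos|ft'; python3 -m handwheel '0 -.5 0 0 0 0 0; 0 -1 0 0 0 0 0; 0 -1.5 0 0 0 0 0; 0 -2 0 0 0 0 0'|grep -E 'pos|ft'
```

```text
position: [0.4524, 0.0146, 0.1182]
ft_force: [0.1, 0.0, -0.1]
position: [0.4525, -0.0052, 0.1184]
ft_force: [-0.3, 0.3, 0.1]
```

```bash
python3 -m handwheel '0 1 1 0 0 0 0; 0 4 4 0 0 0 0; 0 8 8 0 0 0 0; 0 12 10 0 0 0 0; 0 15 10 0 0 0 0; 0 15 10 0 0 0 0'|grep -E 'pos|ft'; python3 - <<'E'
from rig import get_image
import cv2
a=cv2.resize(get_image("scene")["color"][165:285,200:320,::-1],(400,500),interpolation=cv2.INTER_CUBIC)
b=cv2.resize(get_image("top")["color"][150:255,185:315,::-1],(400,500),interpolation=cv2.INTER_CUBIC)
cv2.imwrite("pics/s4.png",cv2.hconcat([a,b]))
E
```

```text
position: [0.4526, 0.1498, 0.2207]
ft_force: [-0.8, 0.6, -0.5]
```

View pics/s4.png

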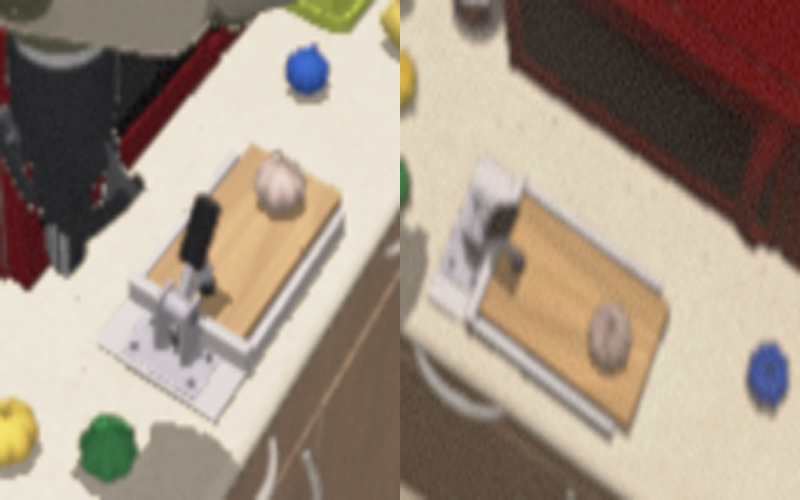

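```bash
python3 - <<'E'
from h import *
S=pickle.load(open("scene.pkl","rb"));p=np.load("p.npy")
for t in (.9,1.1,1.28,1.42):
    y=.125+.087*np.sin(.68-t);z=.05+.087*np.cos(.68-t)
    print(t,proj(S,np.array([p[0]-np.sin(p[2])*y,p[1]+np.cos(p[2])*y,z])))
E
```

```text
0.9 [257.49647462 214.88555091]
1.1 [260.48112682 213.14065328]
1.28 [262.86207346 212.48898409]
1.42 [264.46681739 212.5797295 ]
```

The grip end is seen at about (262, 213), which matches a lever angle of about 1.28, so it is clamped with the board home.

```bash
python3 -c "
from rig import env;print(env.close_job())"
```

```text
the job is handed in; nothing more can be done
None
```

The board is against the end stop and the lever is snapped down at about 1.28 rad with its foot on the board; the garlic is still standing and the job is handed in. On the first lever push the gripper jammed on the grip at about 52 N at the wrist. I backed off and redid it with the gripper turned 90°, but if that counts as the gripper's body pressing, it broke the 40 N limit.

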